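# Load and set the pastry warmer

## Task

Warm the pastries: first pull the warmer's red cut-out knob out to its detent, so that the plate is off while you work. Then, in either order, lay every pastry parcel from the board down on the black plate (whichever side is down), side by side and wholly on it, and unlock the black dial by pulling it out, turn it to the two-dot mark and push it fully back in. Only when all of that is done, push the red knob fully home again to start the warmer, and leave the other things on the counter where they are.

Things in the scene. Friction and masses are not known exactly. Their poses are not given: they have to be found in the camera images.
- plate_centre (a point): Centre of the top of the warmer's black plate, 43 mm above the counter, 260 (x) x 260 mm (y), with a 3 mm high bead round it; takes four parcels in two rows of two, their long sides along y. The warmer is a fixed box, 290 (x) x 380 mm (y), deck 40 mm high; this frame's x points to its back, y to its left, z up. Its controls are right (-y) of the plate, at y -180 mm: dial x -55, red knob x +50 mm
- dial_grip (a point): Point on the dial's vertical axis inside its bar grip, 10 mm below the bar's top, 40 mm above the deck when pushed in. Black dial: round flange, radius 34 mm, its top 24 mm below this point, with an upright bar 62 mm long (this y), 18 thick (this x), 34 high; white pointer line at the bar's +y end. At dial = 0 this y is opposite to plate_centre's y: the pointer looks away from the plate
- dial_pull (a joint): How far the dial is pulled up out of the deck, m: 0 fully in, 0.013 fully out. It stays where it is left (friction 3 N). Below 0.008 a catch locks it against turning out of its notch; above 0.010 it turns freely
- dial (a joint): Turn of the dial, rad, growing clockwise seen from above, 0 to 2.0. Notches into which it can be pushed, marked on the deck: off (red bar; it starts there) 0 to 0.3, one dot 0.80, two dots 1.35, three dots 1.90; the dotted ones have about 0.09 rad of play either way. It stays where it is left
- cutout_grip (a point): Point on the vertical axis of the red cut-out knob, at mid-height of its head: a round head 33 mm in diameter and 30 mm high on a thin stem; this point is 13 mm below its top and 29 mm above the deck when the knob is pushed home
- cutout (a joint): How far the cut-out knob is pulled up, m: 0 home (warmer on), 0.015 at its detent (warmer off). It starts home. An over-centre spring of about 5 N holds it at either end and snaps it through past the middle
- parcel_a_mid (a point): Centre, half-way up, of a golden brown glazed pastry parcel, 61 mm wide (this frame's x), 101 mm long (y), 46 mm high (z up); 80 g. Grasp it across its width. There are three or four parcels at a start, on the board; the others are absent
- parcel_b_mid (a point): Centre, half-way up, of a golden brown glazed pastry parcel, 61 mm wide (this frame's x), 101 mm long (y), 46 mm high (z up); 80 g. Grasp it across its width. There are three or four parcels at a start, on the board; the others are absent
- parcel_c_mid (a point): Centre, half-way up, of a golden brown glazed pastry parcel, 61 mm wide (this frame's x), 101 mm long (y), 46 mm high (z up); 80 g. Grasp it across its width. There are three or four parcels at a start, on the board; the others are absent
- parcel_d_mid (a point): Centre, half-way up, of a golden brown glazed pastry parcel, 61 mm wide (this frame's x), 101 mm long (y), 46 mm high (z up); 80 g. Grasp it across its width. There are three or four parcels at a start, on the board; the others are absent
- board: Fixed wooden board, 310 (x) x 280 (y) x 8 mm, on which the parcels lie at the start; a lip 10 mm thick, its top 26 mm above the counter, runs along its front and back (x) edges; origin at the centre of its underside
- purple_cup: Purple espresso cup, 94 mm long with its handle, 52 mm high; bystander; origin at its underside

How it is judged:
On the way, in this order (a step that is already met when the one before it is completed fails the run):
1. the cut-out knob is pulled out to its detent, before any parcel has been carried off (value of joint cutout above 0.012 m and distance of each of parcel_a_mid, parcel_b_mid, parcel_c_mid, parcel_d_mid from where it was at the start of the episode below 0.08 m), for 0.2 s.
2. with the knob out, the dial is pulled out (value of joint cutout above 0.012 m and value of joint dial_pull above 0.009 m), for 0.1 s.
3. the pulled-out dial is turned to the two-dot mark (value of joint cutout above 0.012 m and value of joint dial_pull above 0.007 m and value of joint dial between 1.23 and 1.47 rad), for 0.1 s.
4. with the knob still out, the dial is pushed in at two dots and every parcel lies on the plate (value of joint cutout above 0.012 m and value of joint dial_pull below 0.003 m and value of joint dial between 1.23 and 1.47 rad and x of parcel_a_mid in the frame of plate_centre between -0.105 and 0.105 m and y of parcel_a_mid in the frame of plate_centre between -0.11 and 0.11 m and z of parcel_a_mid in the frame of plate_centre between 0.015 and 0.04 m and angle between the y axis of each of parcel_a_mid, parcel_b_mid, parcel_c_mid, parcel_d_mid and the z axis of plate_centre, either way round above 1.35 rad and x of parcel_b_mid in the frame of plate_centre between -0.105 and 0.105 m and y of parcel_b_mid in the frame of plate_centre between -0.11 and 0.11 m and z of parcel_b_mid in the frame of plate_centre between 0.015 and 0.04 m and x of parcel_c_mid in the frame of plate_centre between -0.105 and 0.105 m and y of parcel_c_mid in the frame of plate_centre between -0.11 and 0.11 m and z of parcel_c_mid in the frame of plate_centre between 0.015 and 0.04 m and x of parcel_d_mid in the frame of plate_centre between -0.105 and 0.105 m and y of parcel_d_mid in the frame of plate_centre between -0.11 and 0.11 m and z of parcel_d_mid in the frame of plate_centre between 0.015 and 0.04 m), for 0.2 s.
5. the cut-out knob is pushed home (value of joint each of cutout, dial_pull below 0.003 m and value of joint dial between 1.23 and 1.47 rad), for 0.2 s.
At the end, for the whole second after the job is handed in: Every parcel present lies on the plate, long axis level within 0.2 rad, its centre within 105 mm (x) and 110 mm (y) of the plate's centre and 15 to 40 mm above it; the dial stands at 1.35 +- 0.12 rad, pushed in to under 3 mm; the cut-out knob is home to under 3 mm (all of step 5 and x of parcel_a_mid in the frame of plate_centre between -0.105 and 0.105 m and y of parcel_a_mid in the frame of plate_centre between -0.11 and 0.11 m and z of parcel_a_mid in the frame of plate_centre between 0.015 and 0.04 m and angle between the y axis of each of parcel_a_mid, parcel_b_mid, parcel_c_mid, parcel_d_mid and the z axis of plate_centre, either way round above 1.35 rad and x of parcel_b_mid in the frame of plate_centre between -0.105 and 0.105 m and y of parcel_b_mid in the frame of plate_centre between -0.11 and 0.11 m and z of parcel_b_mid in the frame of plate_centre between 0.015 and 0.04 m and x of parcel_c_mid in the frame of plate_centre between -0.105 and 0.105 m and y of parcel_c_mid in the frame of plate_centre between -0.11 and 0.11 m and z of parcel_c_mid in the frame of plate_centre between 0.015 and 0.04 m and x of parcel_d_mid in the frame of plate_centre between -0.105 and 0.105 m and y of parcel_d_mid in the frame of plate_centre between -0.11 and 0.11 m and z of parcel_d_mid in the frame of plate_centre between 0.015 and 0.04 m); the robot touches nothing.
It fails at once if the purple cup is shifted by more than 4 cm (distance of purple_cup from where it was at the start of the episode above 0.04 m).
Of parcel_a, parcel_b, parcel_c, parcel_d only 3 to 4 are there at a start; the rules pass over those that are not, and their reading is None.
At some moment in a run one of parcel_a, parcel_b, parcel_c, parcel_d may be knocked a few centimetres aside while the robot is not near it.
Once in a run the grip may slacken for a moment while it holds something.
It also fails if it takes over 208 s, if anything falls off the work surface, if the arm or the gripper's body presses on something with over 40 N, if the wrist force passes 120 N, or if a joint passes its speed limit or range.

## Robot

A 7-joint arm with a two-finger parallel gripper is mounted at the origin on a cart in front of the work surface, level with it; the furniture and walls round the work are solid. World frame = base frame: x ahead of the robot, y to its left, z up, the work surface at z = 0. Lengths are in m, angles in rad, forces in N, time in s.
With the tool pointing down it reaches from about 0.425 to 0.925 m from the base axis. Payload 6.8 kg.
Tool frame: the origin (TCP) lies on the centre line of the jaws, within the pads' length; the fingertips stand 8 mm ahead of it and the grasp point (between the pads) lies 11 mm behind it (r.finger_overhang is the distance from the TCP to the fingertips, in m); x points along the fingers, z is the direction in which the jaws open and shut, and the axes are right-handed (so a half turn about x gives the same grasp; the last joint's range is limited). The gripper opens to 85 mm and grips with 20 to 120 N. Pads are 22 mm wide; open, the fingers measure 114 mm over their backs; the gripper's body (76 mm by 85 mm) begins 54 mm behind the grasp point. The pads swing forward as they close: fully open they stand 13 mm farther back than shut.
Start: joints at [-1.21, 0.477, 0.022, 1.555, -0.011, 1.109, -0.083], TCP at [0.305, 0.602, 0.239] pointing down, gripper open.
Joint ranges: [-2.96, 2.96], [-0.34, 2.1], [-1.41, 1.46], [0.24, 2.44], [-1.37, 4.51], [0.17, 1.92], [-2.96, 2.96]. Speed limits (rad/s): [2.39, 2.39, 3.14, 3.14, 3.14, 3.14, 3.14].

## Interface

Orientations are given as a rotation vector (axis times angle).
In Python, from bench import r gives the robot as it stands. The module is installed in compiled form; this text tells all that it offers.
- The arm moves only by the tool play_rows, never from a script. Its argument "plan" is a list of rows, each a list of 5 numbers: the opening, from -1 (shut) to 1 (fully open), then the shift along the world's x, y, z in m, then the turn about the world's z in rad. A call has 1 to 10 rows; each row is the pose to reach, as a shift and turn from the pose commanded when the call began; what a row does not reach only later rows make up. A row lasts 1/10 s, in which the tool goes at most 50 mm and 8.59 degrees, less where a joint would pass 70% of its speed; a pose out of reach is approached as far as the arm can. A call with a gripper value outside its range is refused whole. The fingers move at their own pace and stop on an object; "force" is the grip in N (left out, the last holds). Time passes only in rows, so rows that repeat a pose let the fingers close. It gives the time, the measured TCP pose, the force and the opening at its end, in the units of the state.
- r.get_obs(): the state, without advancing time (a new reading comes with each control period).
- r.grab_frame(name): name is "scene" or "side" or "wrist"; returns a dict with "pixels" (384x512x3 uint8, blue, green, red), "z_map" (384x512 float32, m along the optical axis (not along the pixel's ray), 0 where there is no reading), "vfov" (degrees; the focal length in pixels is half the picture's height over the tangent of half this angle, whatever the lens; pixels are square), "cx", "cy" (the principal point, pixels), "R" (3x3) and "t" (3): a world point X has camera coordinates R X + t; the wrist camera has in their place "tool_from_camera" (4x4, takes a point from camera to tool coordinates, whose origin is the TCP and whose axes are the tool frame's). Camera axes: x right, y down, z forward; pixel columns grow to the right and rows downward; lengths in m; the calibration is good to about 2 mm. A picture is of the moment at which its call begins: read the wrist's pose just before it.
- r.hand_in(): hands the job in, once; it reports no verdict.
Trained networks look in a picture, given as the dict that the camera call returned (one of the last four; its "shot" number tells which), for a name from the list of things; names that differ only in an ending like _2 or _b are one class to them, and where a whole thing is asked for, a point or a joint stands for the part that bears it (a point fixed in the world has none). Each returns a list of dicts, best first, with "conf" (0 to 1); they miss things now and then, are a little off and sometimes report something else, mostly with a low value. They report only what shows in the picture. A call takes as long as a camera call.
- r.outline_of(picture, label): "mask" (384x512 bool, what is visible of it) and "bbox" ([left, top, right, bottom] as shares, 0 to 1, of the picture: columns of its width, rows of its height, round what is visible of it).
- r.pinpoint(picture, label): "position" ([column, row] as shares, 0 to 1, of the picture: columns of its width, rows of its height: a listed point, or the origin of a listed thing).
The state is a dict: "clock": time; "joints": joint angles; "qvel": joint speeds; "tau": joint torques, N m; "tcp_pos": TCP position; "orientation": TCP orientation; "contact_force": force on the tool from outside, world axes, zero at the start; "moment": the same for the moment, N m; "grip_width": finger opening in m.
Only numpy, scipy, OpenCV 4.12 (cv2) and the standard library are available. Lean on these libraries where they do the work, as an engineer would, in place of code of your own. Each camera call takes 0.05 s, during which the arm holds its last target.

## Working session

There is one attempt and no reset: what is moved stays moved. The work goes in short steps, Python scripts to look and compute and a tool call to move; the robot and the scene stay as the last step left them, time stands still between calls to the robot, and variables do not carry over. Pictures are saved under pics/ and viewed, and the job is handed in when it is done.

Besides the shell and the picture viewer there is one more tool, called after "Request:" as name([rows], argument=value, ...), one row to a line, values as JSON. play_rows: Moves the arm, as the interface text tells. Its arguments: {"type":"object","properties":{"plan":{"type":"array","items":{"type":"array","items":{"type":"number"}}},"force":{"type":"number"}},"required":["plan"]}

```bash
mkdir -p pics; cat > h.py <<'E'
import numpy as np, cv2
from bench import r
from scipy.spatial.transform import Rotation as Ro
def cam(name):
    o=r.get_obs(); p=r.grab_frame(name)
    f=p["pixels"].shape[0]/2/np.tan(np.radians(p["vfov"])/2)
    if "R" in p: R=np.array(p["R"]);t=np.array(p["t"]); Rwc=R.T; twc=-R.T@t
    else:
        T=np.array(p["tool_from_camera"]); Rt=Ro.from_rotvec(o["orientation"]).as_matrix()
        Rwc=Rt@T[:3,:3]; twc=Rt@T[:3,3]+np.array(o["tcp_pos"])
    p["f"]=f;p["Rwc"]=Rwc;p["twc"]=twc
    return p
def cloud(p):
    z=p["z_map"]; v,u=np.mgrid[:z.shape[0],:z.shape[1]]
    c=np.stack([(u-p["cx"])/p["f"]*z,(v-p["cy"])/p["f"]*z,z],-1)
    w=c@p["Rwc"].T+p["twc"]; w[z<=0]=np.nan
    return w
def onplane(p,u,v,h):
    d=p["Rwc"]@np.array([(u-p["cx"])/p["f"],(v-p["cy"])/p["f"],1]); return p["twc"]+d*(h-p["twc"][2])/d[2]
def save(p,n): cv2.imwrite("pics/"+n+".png",p["pixels"])
def rect(p,mask,zlo=None):
    w=cloud(p); q=w[mask]; q=q[~np.isnan(q[:,0])]
    return q
E
python3 - <<'E'
from h import *
o=r.get_obs(); print({k:np.round(v,3) for k,v in o.items()}, r.finger_overhang)
for n in ["scene","side","wrist"]:
    p=cam(n); save(p,n+"0"); print(n,p["twc"],p["vfov"])
    for l in ["plate_centre","dial_grip","cutout_grip","parcel_a_mid","board","purple_cup"]:
        try:
            for d in r.pinpoint(p,l):
                if d["conf"]<.2: continue
                u,v=d["position"][0]*512,d["position"][1]*384
                h={"plate_centre":.043,"dial_grip":.08,"cutout_grip":.069,"parcel_a_mid":.031,"board":0,"purple_cup":0}[l]
                print(" ",l,round(d["conf"],2),np.round([u,v]),np.round(onplane(p,u,v,h),3))
        except Exception as e: print(l,e)
E
```

```text
{'clock': np.float64(0.0), 'joints': array([-1.21 ,  0.478,  0.022,  1.556, -0.012,  1.109, -0.083]), 'qvel': array([-0.   ,  0.   , -0.001, -0.001,  0.   , -0.001, -0.001]), 'tau': array([ 1.0000e-03, -5.9647e+01,  1.6080e+00, -2.8119e+01,  1.3000e-02,
        9.0000e-03, -0.0000e+00]), 'tcp_pos': array([0.305, 0.602, 0.238]), 'orientation': array([-0.858,  1.397,  0.857]), 'contact_force': array([-0.035, -0.223,  0.746]), 'moment': array([-0.022, -0.001,  0.033]), 'grip_width': np.float64(0.085)} 0.008
scene [-0.28108325 -0.58671537  0.67996665] 45.25518808395663
  plate_centre 0.85 [295. 215.] [ 0.557 -0.071  0.043]
  plate_centre 0.28 [249. 177.] [0.652 0.148 0.043]
  dial_grip 0.94 [342. 242.] [ 0.477 -0.243  0.08 ]
  cutout_grip 0.45 [368. 227.] [ 0.582 -0.257  0.069]
  parcel_a_mid 0.91 [172. 209.] [0.406 0.217 0.031]
  board 0.76 [170. 200.] [0.468 0.293 0.   ]
  purple_cup 0.88 [250. 174.] [0.731 0.206 0.   ]
side [ 0.99056836 -0.48903158  1.02654822] 52.55660516577026
  plate_centre 0.64 [240. 226.] [ 0.555 -0.065  0.043]
  dial_grip 0.8 [177. 247.] [ 0.478 -0.239  0.08 ]
  cutout_grip 0.53 [204. 272.] [ 0.586 -0.244  0.069]
  parcel_a_mid 0.61 [262. 151.] [0.406 0.219 0.031]
  board 0.75 [289. 153.] [0.472 0.293 0.   ]
  purple_cup 0.72 [338. 210.] [0.737 0.193 0.   ]
wrist [0.24557843 0.63218533 0.37309441] 68.5214102933453
  parcel_a_mid 0.64 [ 57. 348.] [0.407 0.226 0.031]
```

```bash
python3 - <<'E'
import cv2
for n in ["scene0","side0"]:
    im=cv2.imread(f"pics/{n}.png"); cv2.imwrite(f"pics/{n}b.png",cv2.resize(im,(800,600),interpolation=cv2.INTER_CUBIC))
E
```

```text
(no output)
```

View pics/scene0b.png

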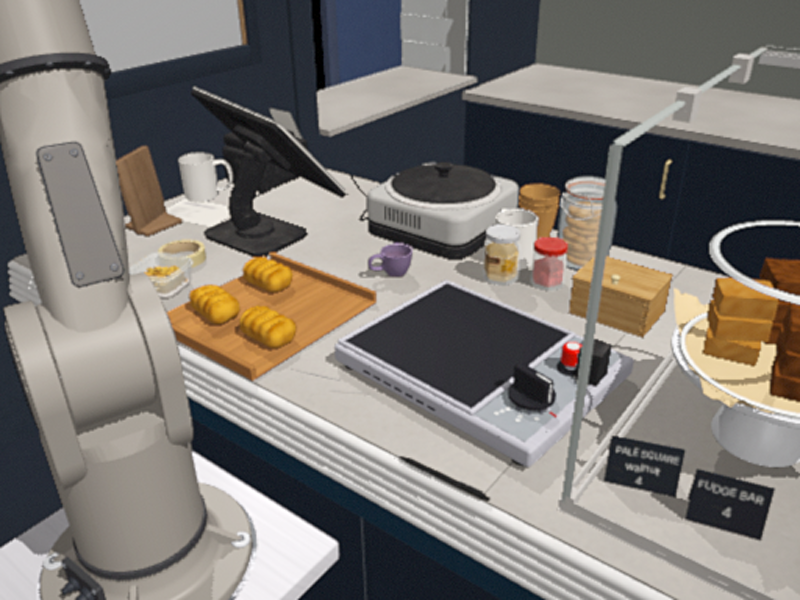

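View pics/side0b.png

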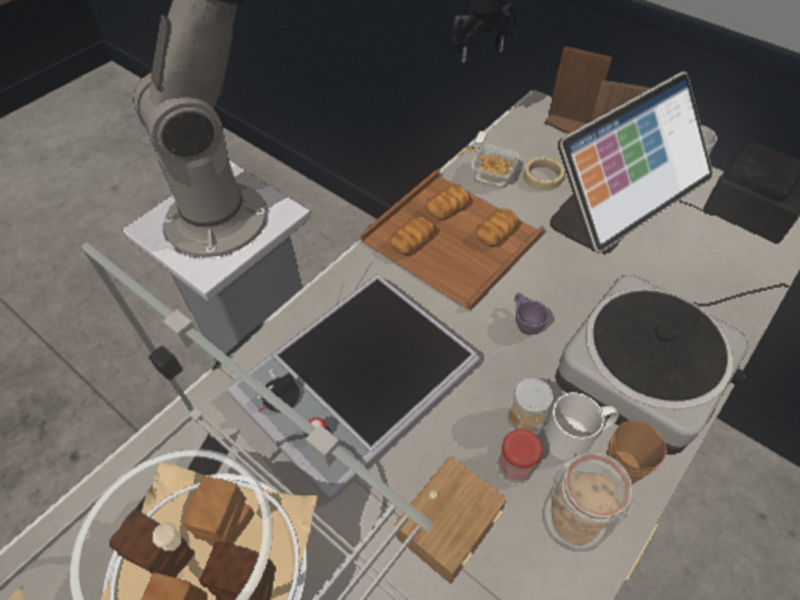

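The scene picture shows three parcels on the board at about (213,303), (268,273) and (267,327). The warmer is to their right, with the dial at (532,385) and the red knob at (572,355). A glass case stands just to the right of the controls, so I'll measure its frame along with everything else.

```bash
python3 - <<'E'
from h import *
for n in ["scene","side"]:
    p=cam(n); w=cloud(p)
    print(n)
    # plate: height .036-.05 dark
    px=p["pixels"].astype(int).sum(-1)
    m=(abs(w[...,2]-.043)<.006)&(px<150)&(w[...,0]>.35)&(w[...,0]<.75)&(w[...,1]<.12)&(w[...,1]>-.25)
    mm=m.astype(np.uint8); mm=cv2.morphologyEx(mm,cv2.MORPH_OPEN,np.ones((3,3)))
    k,lab,st,_=cv2.connectedComponentsWithStats(mm); i=1+np.argmax(st[1:,4]); q=w[lab==i]
    print("plate rect",cv2.minAreaRect((q[:,:2]*1000).astype(np.float32)),q[:,2].mean())
    for d in r.outline_of(p,"parcel_a_mid"):
        if d["conf"]<.3: continue
        q=w[cv2.erode(d["mask"].astype(np.uint8),np.ones((2,2)))>0]; q=q[~np.isnan(q[:,0])]; 
        t=q[q[:,2]>.03]
        print("parcel",round(d["conf"],2),cv2.minAreaRect((t[:,:2]*1000).astype(np.float32)),np.percentile(q[:,2],[2,50,98]).round(3))
    for d in r.pinpoint(p,"parcel_a_mid"):
        u,v=d["position"][0]*512,d["position"][1]*384
        print("  pin",round(d["conf"],2),onplane(p,u,v,.031).round(3))
    if n=="scene":
        for (a,b) in [(612,160),(605,200),(597,250),(590,300),(584,350),(577,400),(570,450),(568,490),(690,105),(640,130),(745,65),(600,530),(595,350),(605,355),(640,380),(600,470),(650,400),(640,250),(720,500)]:
            u,v=int(a*.64),int(b*.64); print((a,b),w[v,u].round(3))
    else:
        for (a,b) in [(100,255),(175,320),(250,380),(320,440),(420,520),(165,360),(190,405),(130,305),(210,425),(250,460),(330,530)]:
            u,v=int(a*.64),int(b*.64); print((a,b),w[v,u].round(3))
    d=r.outline_of(p,"cutout_grip")
    for e in d[:1]:
        q=w[e["mask"]]; print("knob",e["conf"],np.nanmedian(q,0),np.nanpercentile(q[:,2],95))
E
```

```text
scene
plate rect ((647.8305053710938, -163.6668701171875), (128.99285888671875, 67.8761978149414), 47.10639572143555) 0.041783484621094845
parcel 0.7 ((401.1868896484375, 353.0191955566406), (90.60552215576172, 55.89332580566406), 81.90190887451172) [0.016 0.041 0.052]
parcel 0.63 ((404.48699951171875, 218.7613067626953), (91.17291259765625, 57.27443313598633), 85.93146514892578) [0.015 0.041 0.051]
  pin 0.89 [0.418 0.23  0.031]
  pin 0.47 [0.688 0.187 0.031]
(612, 160) [ 0.35  -0.354  0.456]
(605, 200) [ 0.35  -0.354  0.416]
(597, 250) [ 0.351 -0.353  0.362]
(590, 300) [ 0.35  -0.352  0.304]
(584, 350) [ 0.351 -0.353  0.242]
(577, 400) [ 0.349 -0.355  0.175]
(570, 450) [ 0.349 -0.354  0.101]
(568, 490) [ 0.361 -0.355  0.03 ]
(690, 105) [ 0.537 -0.364  0.468]
(640, 130) [ 0.411 -0.356  0.47 ]
(745, 65) [ 0.758 -0.363  0.473]
(600, 530) [ 0.349 -0.406  0.002]
(595, 350) [ 0.374 -0.357  0.23 ]
(605, 355) [ 0.38  -0.368  0.225]
(640, 380) [ 0.675 -0.331 -0.001]
(600, 470) [ 0.453 -0.362 -0.002]
(650, 400) [ 0.636 -0.363 -0.002]
(640, 250) [ 2.077  0.131 -0.463]
(720, 500) [ 0.444 -0.511  0.038]
knob 0.52 [ 0.5709153  -0.25053685  0.07550167] 0.08273437847412866
side
plate rect ((553.12158203125, -66.92729187011719), (256.5657653808594, 254.7456817626953), 84.2061767578125) 0.04356704352339047
parcel 0.57 ((416.1193542480469, 220.29202270507812), (96.2660140991211, 49.049198150634766), 83.32880401611328) [0.023 0.047 0.054]
  pin 0.71 [0.41  0.224 0.031]
(100, 255) [ 0.391 -0.353  0.47 ]
(175, 320) [ 0.548 -0.358  0.481]
(250, 380) [ 0.663 -0.355  0.471]
(320, 440) [ 0.769 -0.36   0.481]
(420, 520) [ 0.889 -0.356  0.472]
(165, 360) [ 0.394 -0.356  0.231]
(190, 405) [ 0.359 -0.354  0.035]
(130, 305) [-0.782 -0.093 -0.917]
(210, 425) [ 0.4   -0.353  0.002]
(250, 460) [ 0.508 -0.351  0.004]
(330, 530) [ 0.703 -0.351  0.011]
knob 0.64 [ 0.49018795 -0.2329462   0.06818209] 0.09200704791297537
```

```bash
python3 - <<'E'
import cv2
im=cv2.imread("pics/scene0.png")[180:340,280:440]; cv2.imwrite("pics/s_crop.png",cv2.resize(im,(600,600),interpolation=cv2.INTER_CUBIC))
im=cv2.imread("pics/side0.png")[200:320,50:250]; cv2.imwrite("pics/d_crop.png",cv2.resize(im,(800,480),interpolation=cv2.INTER_CUBIC))
E
```

```text
(no output)
```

View pics/s_crop.png

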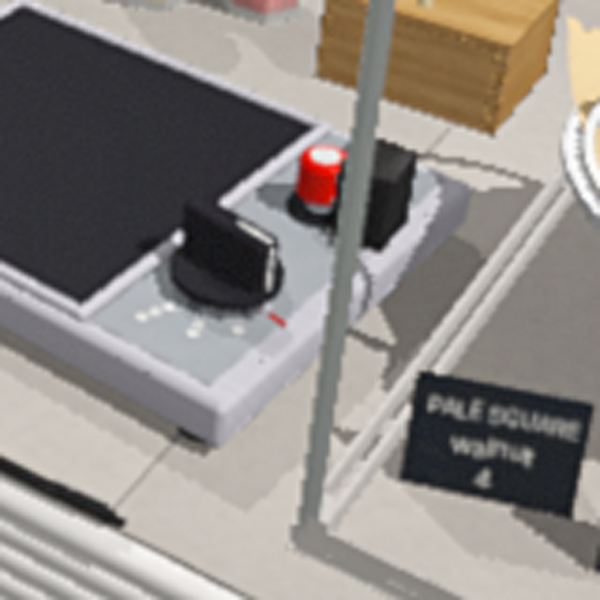

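View pics/d_crop.png

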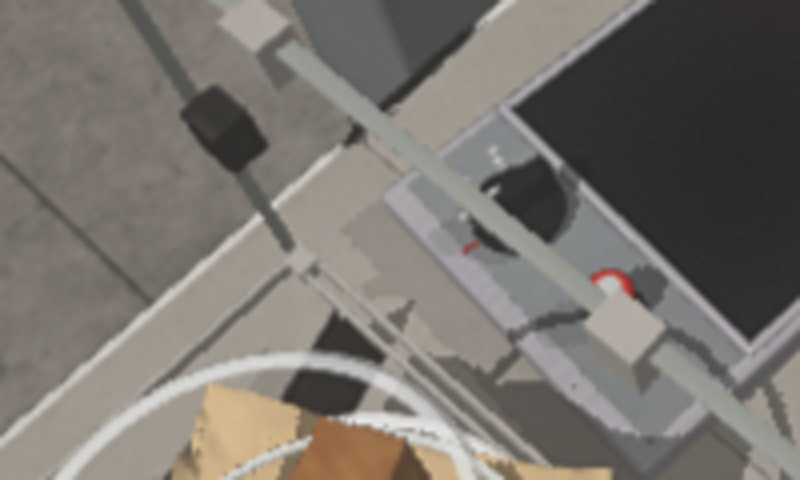

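```bash
python3 - <<'E'
from h import *
o=r.get_obs();print(Ro.from_rotvec(o["orientation"]).as_matrix().round(3))
p=cam("scene");w=cloud(p)
# tall things: height map summary around the path
m=(w[...,2]>.1)&(w[...,0]>.3)&(w[...,0]<1.0)&(abs(w[...,1])<.8)
q=w[m]
H,xe,ye=np.histogram2d(q[:,0],q[:,1],bins=[np.arange(.3,1.01,.1),np.arange(-.6,.81,.1)])
Z=np.zeros_like(H)
for x,y,z in q:
    i=int((x-.3)/.1);j=int((y+.6)/.1)
    if i<7 and j<14: Z[i,j]=max(Z[i,j],z)
print(ye.round(1));print(Z.round(2))
E
```

```text
[[-0.    -0.892  0.452]
 [ 0.     0.452  0.892]
 [-1.     0.     0.   ]]
[-0.6 -0.5 -0.4 -0.3 -0.2 -0.1 -0.   0.1  0.2  0.3  0.4  0.5  0.6  0.7
  0.8]
[[0.   0.   0.47 0.   0.   0.   0.   0.   0.   0.   0.   0.   0.   0.  ]
 [0.15 0.16 0.47 0.   0.   0.   0.   0.   0.   0.   0.   0.   0.   0.  ]
 [0.28 0.28 0.48 0.   0.   0.   0.   0.   0.   0.   0.   0.   0.   0.17]
 [0.23 0.28 0.47 0.   0.   0.   0.   0.   0.   0.3  0.3  0.3  0.3  0.29]
 [0.   0.28 0.48 0.   0.   0.   0.   0.   0.   0.21 0.22 0.25 0.3  0.3 ]
 [0.   0.48 0.48 0.   0.   0.1  0.1  0.12 0.13 0.12 0.   0.12 0.16 0.17]
 [0.   0.   0.   0.   0.18 0.18 0.12 0.13 0.16 0.13 0.   0.   0.   0.13]]
```

View pics/wrist0.png

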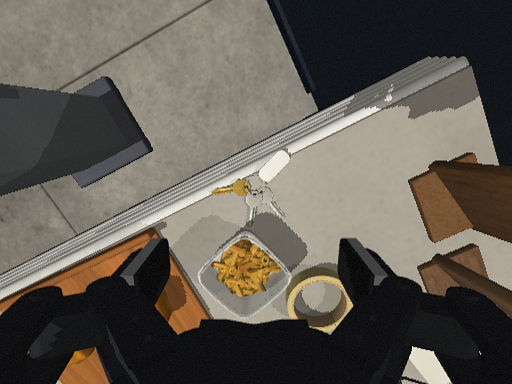

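The tool frame and obstacles are clear: the tablet is at x>0.6, y 0.3–0.7, and the glass is at y≈-0.353. Next I move above the controls.

Request:
play_rows([
  [1,0.016,-0.047,0.0,-0.12],
  [1,0.032,-0.095,0.0,-0.24],
  [1,0.048,-0.142,0.0,-0.36],
  [1,0.064,-0.19,0.0,-0.48],
  [1,0.08,-0.237,0.0,-0.6],
  [1,0.096,-0.285,0.0,-0.72],
  [1,0.112,-0.332,0.0,-0.84],
  [1,0.128,-0.38,0.0,-0.96],
  [1,0.144,-0.427,0.0,-1.08],
  [1,0.16,-0.475,0.0,-1.2],
])

```text
clock: 2.5
tcp_pos: [0.4649, 0.1268, 0.2398]
orientation: [0.081, 1.568, -0.08]
contact_force: [1.1, 0.8, -0.5]
grip_width: 0.0855
```

Request:
play_rows([
  [1,0.015,-0.047,0.0,0],
  [1,0.03,-0.095,0.0,0],
  [1,0.045,-0.142,0.0,0],
  [1,0.06,-0.19,0.0,0],
  [1,0.075,-0.237,0.0,0],
  [1,0.09,-0.285,0,0],
  [1,0.105,-0.33,0,0],
  [1,0.12,-0.36,0,0],
  [1,0.12,-0.36,0,0],
])

```text
clock: 3.4
tcp_pos: [0.5847, -0.2371, 0.2395]
orientation: [0.079, 1.568, -0.085]
contact_force: [0.0, -0.2, 0.6]
grip_width: 0.0855
```

```bash
cat > look.py <<'E'
from h import *
import sys
o=r.get_obs(); print("t",o["clock"],np.round(o["tcp_pos"],4),"yawz",np.arctan2(*Ro.from_rotvec(o["orientation"]).as_matrix()[1::-1,2]).round(3),"grip",round(float(o["grip_width"]),4),"F",np.round(o["contact_force"],1))
for n in sys.argv[2].split(","):
    p=cam(n); save(p,n+sys.argv[1]); w=cloud(p)
    for l,h in [("dial_grip",.08),("cutout_grip",.069),("parcel_a_mid",.031),("plate_centre",.043)]:
        for d in r.pinpoint(p,l):
            if d["conf"]<.3: continue
            u,v=d["position"][0]*512,d["position"][1]*384
            print(n,l,round(d["conf"],2),np.round([u,v]),onplane(p,u,v,h).round(4))
E
python3 look.py 1 wrist,side
```

```text
t 3.4 [ 0.5847 -0.2371  0.2395] yawz -0.104 grip 0.0855 F [ 0.  -0.2  0.6]
wrist dial_grip 0.81 [156. 193.] [ 0.4799 -0.2381  0.08  ]
wrist cutout_grip 0.68 [255. 190.] [ 0.5853 -0.2489  0.069 ]
wrist plate_centre 0.57 [203.  15.] [ 0.5512 -0.0639  0.043 ]
side dial_grip 0.77 [176. 249.] [ 0.482  -0.2464  0.08  ]
side parcel_a_mid 0.88 [262. 150.] [0.4053 0.2229 0.031 ]
side plate_centre 0.56 [242. 230.] [ 0.5658 -0.0705  0.043 ]
```

View pics/wrist1.png

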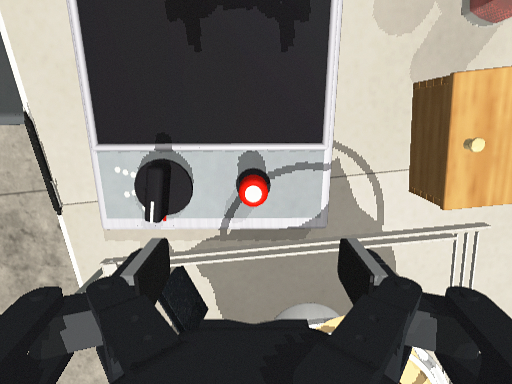

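View pics/side1.png

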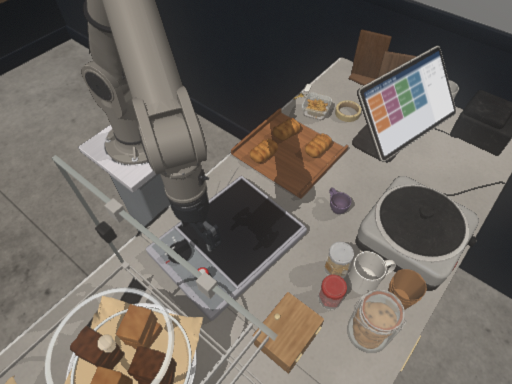

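The wrist view puts the dial at (160,188) and the red knob at (253,190), which agrees with the plate geometry. I descend onto the knob.

Request:
play_rows([
  [1,0,-0.013,-0.045,0],
  [1,0,-0.013,-0.09,0],
  [1,0,-0.013,-0.13,0],
  [1,0,-0.013,-0.16,0],
  [1,0,-0.013,-0.18,0],
  [1,0,-0.013,-0.18,0],
  [-1,0,-0.013,-0.18,0],
  [-1,0,-0.013,-0.18,0],
  [-1,0,-0.013,-0.18,0],
  [-1,0,-0.013,-0.18,0],
], force=50)

```text
clock: 4.9
tcp_pos: [0.5837, -0.2444, 0.0607]
orientation: [0.078, 1.57, -0.077]
contact_force: [-1.1, 3.9, 8.2]
grip_width: 0.0311
```

Request:
play_rows([
  [-1,0,0,0,0],
  [-1,0,0,0,0],
  [-1,0,0,0,0],
])

```text
clock: 5.2
tcp_pos: [0.5838, -0.2444, 0.0607]
orientation: [0.078, 1.57, -0.077]
contact_force: [-4.9, 1.5, 9.6]
grip_width: 0.0311
```

Request:
play_rows([
  [-1,0,0,0.004,0],
  [-1,0,0,0.008,0],
  [-1,0,0,0.012,0],
  [-1,0,0,0.015,0],
  [-1,0,0,0.017,0],
  [-1,0,0,0.017,0],
  [-1,0,0,0.017,0],
])

```text
clock: 5.9
tcp_pos: [0.5838, -0.2443, 0.0761]
orientation: [0.077, 1.571, -0.077]
contact_force: [-4.6, -0.6, -1.8]
grip_width: 0.0308
```

Request:
play_rows([
  [1,0,0,0.015,0],
  [1,0,0,0.015,0],
  [1,0,0,0.015,0],
  [1,0,0,0.015,0],
  [1,0,0,0.05,0],
  [1,-0.03,0.0,0.09,0],
  [1,-0.06,0.005,0.12,0],
  [1,-0.1,0.005,0.12,0],
  [1,-0.1,0.005,0.12,0],
])

```text
clock: 6.8
tcp_pos: [0.4795, -0.2401, 0.1967]
orientation: [0.082, 1.571, -0.079]
contact_force: [0.2, 0.4, 0.3]
grip_width: 0.0854
```

```bash
python3 look.py 2 wrist,scene; python3 - <<'E'
from h import *
p=cam("wrist");w=cloud(p)
for l in["cutout_grip","dial_grip"]:
  for d in r.outline_of(p,l)[:1]:
    q=w[d["mask"]]; z=np.nanpercentile(q[:,2],90); t=q[q[:,2]>z-.006]; print(l,d["conf"],z,np.nanmedian(t,0), cv2.minAreaRect((t[:,:2]*1000).astype(np.float32)))
E
```

```text
t 6.8 [ 0.4795 -0.2401  0.1967] yawz -0.102 grip 0.0854 F [0.2 0.4 0.3]
wrist dial_grip 0.79 [252. 188.] [ 0.4784 -0.2354  0.08  ]
wrist cutout_grip 0.65 [368. 194.] [ 0.5883 -0.2552  0.069 ]
scene dial_grip 0.57 [340. 245.] [ 0.4657 -0.2451  0.08  ]
scene cutout_grip 0.72 [367. 220.] [ 0.6088 -0.2423  0.069 ]
scene parcel_a_mid 0.93 [169. 208.] [0.4053 0.2278 0.031 ]
scene plate_centre 0.55 [296. 218.] [ 0.5482 -0.0807  0.043 ]
dial_grip 0.84 0.0891819927550667 [ 0.47920008 -0.23590202  0.08869492] ((478.90667724609375, -237.666015625), (60.716026306152344, 17.989789962768555), 75.71226501464844)
```

View pics/wrist2.png

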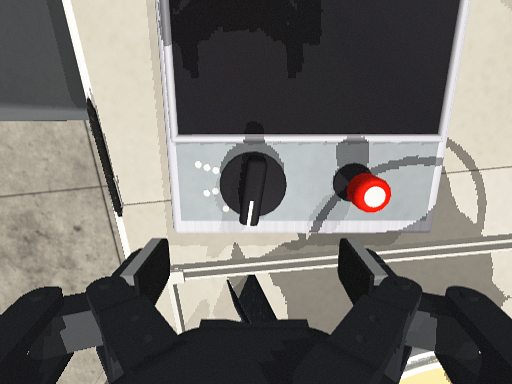

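The knob at (370,192) stands clearly raised on its stem. The dial bar lies at 75.7°, so the dial reads about 0.15 rad. I grasp it with the jaws aligned to that angle.

Request:
play_rows([
  [1,0,0.002,-0.04,-0.1],
  [1,0,0.002,-0.08,-0.15],
  [1,0,0.002,-0.11,-0.15],
  [1,0,0.002,-0.127,-0.15],
  [1,0,0.002,-0.127,-0.15],
  [-1,0,0.002,-0.127,-0.15],
  [-1,0,0.002,-0.127,-0.15],
  [-1,0,0.002,-0.127,-0.15],
  [-1,0,0.002,-0.127,-0.15],
  [-1,0,0.002,-0.127,-0.15],
], force=60)

```text
clock: 8.45
tcp_pos: [0.4799, -0.2361, 0.0694]
orientation: [0.198, 1.57, -0.193]
contact_force: [-13.2, 6.1, 15.5]
grip_width: 0.0173
```

Request:
play_rows([
  [-1,0,0,0,0],
  [-1,0,0,0.004,0],
  [-1,0,0,0.008,0],
  [-1,0,0,0.012,0],
  [-1,0,0,0.015,0],
  [-1,0,0,0.015,0],
  [-1,0,0,0.015,0],
])

```text
clock: 9.15
tcp_pos: [0.4798, -0.236, 0.0827]
orientation: [0.197, 1.571, -0.194]
contact_force: [-8.2, 1.5, -5.9]
grip_width: 0.0172
```

Request:
play_rows([
  [-1,0,0,0,-0.12],
  [-1,0,0,0,-0.24],
  [-1,0,0,0,-0.36],
  [-1,0,0,0,-0.48],
  [-1,0,0,0,-0.6],
  [-1,0,0,0,-0.72],
  [-1,0,0,0,-0.84],
  [-1,0,0,0,-0.96],
  [-1,0,0,0,-1.08],
  [-1,0,0,0,-1.2],
])

```text
clock: 10.15
tcp_pos: [0.4816, -0.2382, 0.0829]
orientation: [1.119, 1.264, -1.127]
contact_force: [-3.0, -8.1, -18.7]
grip_width: 0.017
```

Request:
play_rows([
  [-1,0,0,0,0],
  [-1,0,0,0,0],
])

```text
clock: 10.35
tcp_pos: [0.4816, -0.2383, 0.0828]
orientation: [1.116, 1.266, -1.124]
contact_force: [-3.1, -5.4, -16.8]
grip_width: 0.0166
```

```bash
python3 look.py 3 wrist,scene
```

```text
t 10.35 [ 0.4816 -0.2383  0.0828] yawz -1.449 grip 0.0166 F [ -3.1  -5.4 -16.8]
wrist dial_grip 0.76 [253. 266.] [ 0.4711 -0.2395  0.08  ]
wrist cutout_grip 0.88 [308.  36.] [ 0.5877 -0.2514  0.069 ]
scene dial_grip 0.98 [340. 239.] [ 0.4865 -0.2339  0.08  ]
scene cutout_grip 0.46 [368. 220.] [ 0.6068 -0.2445  0.069 ]
scene parcel_a_mid 0.77 [168. 204.] [0.4181 0.2439 0.031 ]
scene plate_centre 0.74 [294. 213.] [ 0.5647 -0.0641  0.043 ]
```

View pics/wrist3.png

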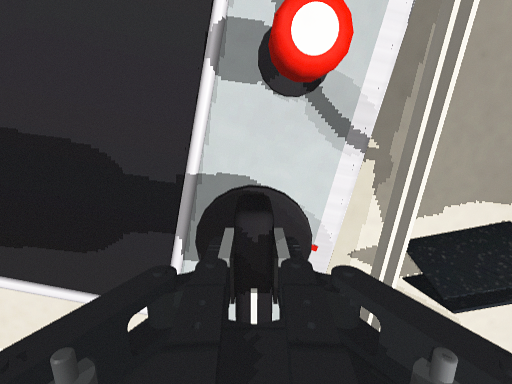

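The bar at (255,250) now points to the robot side at the two-dot angle. I push the dial in.

Request:
play_rows([
  [-1,0,0,-0.004,0],
  [-1,0,0,-0.008,0],
  [-1,0,0,-0.012,0],
  [-1,0,0,-0.015,0],
  [-1,0,0,-0.018,0],
  [-1,0,0,-0.018,0],
  [-1,0,0,-0.018,0],
])

```text
clock: 11.55
tcp_pos: [0.4819, -0.2386, 0.0691]
orientation: [1.121, 1.267, -1.12]
contact_force: [-15.9, 5.8, 38.1]
grip_width: 0.0172
```

Request:
play_rows([
  [-0.4,0,0,0.0,0],
  [-0.4,0,0,0.003,0],
  [-0.4,0,0,0.004,0],
  [-0.4,0,0,0.03,0],
  [0,0,0,0.07,0],
  [0.5,0,0.01,0.11,0],
  [1,0,0.02,0.13,0.0],
  [1,0,0.02,0.13,0.0],
])

```text
clock: 12.35
tcp_pos: [0.4865, -0.2167, 0.1987]
orientation: [1.118, 1.262, -1.113]
contact_force: [-0.9, -0.2, 0.8]
grip_width: 0.0817
```

```bash
python3 look.py 4 wrist; python3 - <<'E'
from h import *
p=cam("wrist");w=cloud(p)
for l in["cutout_grip","dial_grip"]:
  for d in r.outline_of(p,l)[:1]:
    q=w[d["mask"]]; z=np.nanpercentile(q[:,2],90); t=q[q[:,2]>z-.006]; print(l,d["conf"],z,np.nanmedian(t,0), cv2.minAreaRect((t[:,:2]*1000).astype(np.float32)))
E
```

```text
t 12.35 [ 0.4865 -0.2167  0.1987] yawz -1.446 grip 0.0817 F [-0.9 -0.2  0.8]
wrist dial_grip 0.82 [278. 205.] [ 0.478  -0.2407  0.08  ]
wrist dial_grip 0.68 [108. 102.] [ 0.551  -0.0833  0.08  ]
wrist cutout_grip 0.86 [309.  87.] [ 0.5852 -0.2536  0.069 ]
wrist plate_centre 0.72 [108.  99.] [ 0.5537 -0.0655  0.043 ]
cutout_grip 0.89 0.0972211502993911 [ 0.58285383 -0.24812174  0.09597579] ((582.9945678710938, -249.26052856445312), (30.104839324951172, 32.24253845214844), 6.95461893081665)
dial_grip 0.3 0.04369824257079712 [ 0.5441906  -0.14147181  0.04190234] ((542.7033081054688, -131.4416046142578), (342.1544494628906, 280.6337585449219), 84.31653594970703)
```

View pics/wrist4.png

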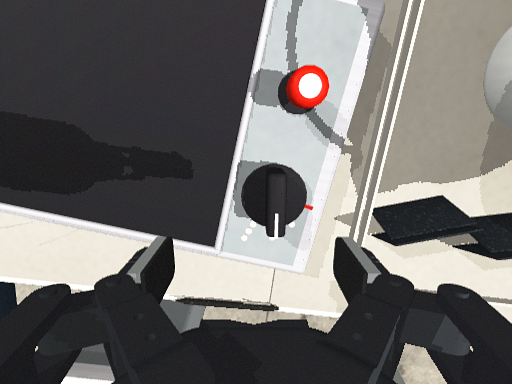

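The knob is out at (309,87), its top at 0.097. The dial pointer at (277,225) points at the two-dot mark. I check the dial numerically, then move to view the board.

```bash
python3 - <<'E'
from h import *
p=cam("wrist");w=cloud(p)
m=(w[...,2]>.075)&(w[...,2]<.12)&(np.hypot(w[...,0]-.48,w[...,1]+.24)<.05)
q=w[m];print(len(q),np.median(q,0),cv2.minAreaRect((q[:,:2]*1000).astype(np.float32)))
m=(abs(w[...,2]-.06)<.008)&(np.hypot(w[...,0]-.48,w[...,1]+.24)<.045); print("flange z",np.median(w[m],0))
E
```

```text
1350 [ 0.48246634 -0.23780972  0.08859803] ((479.7913513183594, -238.51136779785156), (60.960601806640625, 18.030534744262695), 7.166543960571289)
flange z [ 0.48175648 -0.22886066  0.05492687]
```

Request:
play_rows([
  [1,-0.005,0.045,0.013,0.14],
  [1,-0.01,0.09,0.026,0.28],
  [1,-0.015,0.14,0.04,0.42],
  [1,-0.02,0.185,0.053,0.56],
  [1,-0.025,0.235,0.067,0.7],
  [1,-0.03,0.28,0.08,0.84],
  [1,-0.035,0.325,0.093,0.98],
  [1,-0.04,0.37,0.1,1.12],
  [1,-0.045,0.415,0.11,1.26],
  [1,-0.045,0.46,0.12,1.35],
])

```text
clock: 13.8
tcp_pos: [0.4386, 0.2443, 0.3166]
orientation: [0.073, 1.57, -0.072]
contact_force: [0.9, -0.4, -0.6]
grip_width: 0.0853
```

Request:
play_rows([
  [1,0,0.045,0,0],
  [1,0,0.045,0,0],
])

```text
clock: 14.0
tcp_pos: [0.4379, 0.2948, 0.3157]
orientation: [0.07, 1.569, -0.07]
contact_force: [-0.5, -0.6, -1.1]
grip_width: 0.0858
```

```bash
cat > parc.py <<'E'
from h import *
import sys
o=r.get_obs(); print("t",o["clock"],np.round(o["tcp_pos"],4),"yawz",np.arctan2(*Ro.from_rotvec(o["orientation"]).as_matrix()[1::-1,2]).round(3),"grip",round(float(o["grip_width"]),4))
p=cam("wrist"); save(p,"wrist"+sys.argv[1]); w=cloud(p)
for d in r.outline_of(p,"parcel_a_mid"):
    if d["conf"]<.3: continue
    q=w[d["mask"]]; q=q[~np.isnan(q[:,0])]; zt=np.percentile(q[:,2],95)
    t=q[q[:,2]>zt-.030]
    c,s,a=cv2.minAreaRect((t[:,:2]*1000).astype(np.float32))
    L,Wd=(s[0],s[1]); ang=a
    if L<Wd: L,Wd=Wd,L; ang=a-90 if a>0 else a+90
    ang=ang%180
    print("parcel",round(d["conf"],2),"c",np.round(c,1),"LxW",round(L,1),round(Wd,1),"long az",round(ang,1),"jaw az rad",round(np.radians(ang-90),3),"ztop",zt.round(4))
for d in r.pinpoint(p,"parcel_a_mid"):
    u,v=d["position"][0]*512,d["position"][1]*384
    print("  pin",round(d["conf"],2),onplane(p,u,v,.031).round(3))
E
python3 parc.py 5
```

```text
t 14.0 [0.4379 0.2948 0.3157] yawz -0.089 grip 0.0858
parcel 0.6 c [408.3 227.8] LxW 98.2 59.1 long az 85.2 jaw az rad -0.083 ztop 0.0512
  pin 0.64 [0.406 0.228 0.031]
```

View pics/wrist5.png

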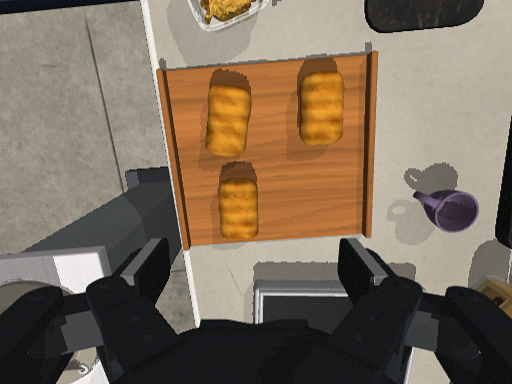

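Dial angle is 84.2°-7.2° = 1.344 rad, and it is pushed in. The wrist view shows three parcels, at (238,208), (228,120) and (321,107). I'll segment by height and colour, because the network found only one of them.

```bash
cat > parc.py <<'E'
from h import *
import sys
o=r.get_obs(); print("t",o["clock"],np.round(o["tcp_pos"],4),"yawz",np.arctan2(*Ro.from_rotvec(o["orientation"]).as_matrix()[1::-1,2]).round(3),"grip",round(float(o["grip_width"]),4))
n=sys.argv[2] if len(sys.argv)>2 else "wrist"
p=cam(n); save(p,n+sys.argv[1]); w=cloud(p)
px=p["pixels"].astype(int)
hsv=cv2.cvtColor(p["pixels"],cv2.COLOR_BGR2HSV)
base=np.where((w[...,1]<.09),.043,.008)
m=(w[...,2]-base>.018)&(w[...,2]-base<.07)&(hsv[...,1]>110)&(hsv[...,0]>8)&(hsv[...,0]<30)&(w[...,0]>.33)&(w[...,0]<.72)&(w[...,1]<.47)&(w[...,1]>-.22)
mm=cv2.morphologyEx(m.astype(np.uint8),cv2.MORPH_OPEN,np.ones((3,3)))
k,lab,st,_=cv2.connectedComponentsWithStats(mm,connectivity=4)
C=np.array([.5535,-.067]);th=-.101;RR=np.array([[np.cos(th),-np.sin(th)],[np.sin(th),np.cos(th)]])
for i in range(1,k):
    if st[i,4]<60: continue
    t=w[lab==i]; c,s,a=cv2.minAreaRect((t[:,:2]*1000).astype(np.float32))
    L,Wd=s; ang=a
    if L<Wd: L,Wd=Wd,L; ang=a+90
    ang=(ang)%180
    pl=RR.T@(np.array(c)/1000-C)
    print("parcel px",st[i,:4],"c",np.round(c,1),"LxW",round(L,1),round(Wd,1),"jaw az",round(np.radians(ang-90),3),"z",np.percentile(t[:,2],[50,97]).round(4),"plateframe",pl.round(4))
E
python3 parc.py 6
python3 - <<'E'
from h import *
p=cam("wrist");w=cloud(p)
for u,v in [(170,150),(180,200),(172,100),(371,150),(368,200),(372,100),(190,245),(362,237),(165,72),(440,210)]: print((u,v),w[v,u].round(4))
E
```

```text
t 14.15 [0.4396 0.2867 0.3158] yawz -0.099 grip 0.0852
parcel px [298  62  45  77] c [540.5 365.1] LxW 100.1 59.6 jaw az -0.043 z [0.0471 0.0518] plateframe [-0.0565  0.4286]
parcel px [203  77  46  74] c [407.  359.3] LxW 99.7 60.9 jaw az -0.203 z [0.047  0.0522] plateframe [-0.1888  0.4094]
parcel px [216 172  42  63] c [408.5 227.6] LxW 98.0 60.3 jaw az -0.055 z [0.0469 0.0516] plateframe [-0.1739  0.2784]
(170, 150) [0.3175 0.3182 0.0247]
(180, 200) [0.3193 0.2397 0.0249]
(172, 100) [0.3287 0.3895 0.0088]
(371, 150) [0.617  0.2882 0.0249]
(368, 200) [0.6132 0.2101 0.0246]
(372, 100) [0.6173 0.3596 0.0259]
(190, 245) [0.3156 0.151  0.0005]
(362, 237) [ 0.6137  0.1352 -0.0018]
(165, 72) [0.3251 0.4287 0.0075]
(440, 210) [0.7347 0.1774 0.013 ]
```

Three parcels confirmed, all close to the warmer's yaw. I take the nearest one first and put it in the front-right slot.

Request:
play_rows([
  [1,-0.02,-0.035,-0.02,0.04],
  [1,-0.031,-0.059,-0.06,0.04],
  [1,-0.031,-0.059,-0.11,0.04],
  [1,-0.031,-0.059,-0.16,0.04],
  [1,-0.031,-0.059,-0.205,0.04],
  [1,-0.031,-0.059,-0.245,0.04],
  [1,-0.031,-0.059,-0.275,0.04],
  [1,-0.031,-0.059,-0.292,0.04],
  [1,-0.031,-0.059,-0.292,0.04],
  [-1,-0.031,-0.059,-0.292,0.04],
], force=40)

```text
clock: 15.25
tcp_pos: [0.409, 0.2278, 0.025]
orientation: [0.047, 1.57, -0.047]
contact_force: [-0.3, -0.2, 0.0]
grip_width: 0.073
```

Request:
play_rows([
  [-1,0,0,0,0],
  [-1,0,0,0,0],
  [-1,0,0,0,0],
  [-1,0,0,0,0],
])

```text
clock: 15.65
tcp_pos: [0.4093, 0.2288, 0.0258]
orientation: [0.047, 1.568, -0.045]
contact_force: [-0.3, -1.6, 6.6]
grip_width: 0.0582
```

Request:
play_rows([
  [-1,0,0,0.04,0],
  [-1,0,0,0.085,0],
  [-1,0.008,-0.03,0.12,0],
  [-1,0.019,-0.08,0.13,-0.04],
  [-1,0.03,-0.13,0.13,-0.04],
  [-1,0.042,-0.18,0.13,-0.04],
  [-1,0.053,-0.23,0.13,-0.04],
  [-1,0.065,-0.28,0.13,-0.04],
  [-1,0.076,-0.325,0.13,-0.04],
  [-1,0.081,-0.35,0.13,-0.04],
])

```text
clock: 16.65
tcp_pos: [0.4901, -0.1254, 0.1558]
orientation: [0.079, 1.566, -0.08]
contact_force: [-0.2, -0.5, -0.7]
grip_width: 0.0584
```

Request:
play_rows([
  [-1,0,0,0,0],
  [-1,0,0,-0.03,0],
  [-1,0,0,-0.06,0],
])

```text
clock: 16.95
tcp_pos: [0.4906, -0.1205, 0.0948]
orientation: [0.077, 1.566, -0.076]
contact_force: [-0.1, 0.4, -1.0]
grip_width: 0.0584
```

```bash
python3 look.py 7 wrist
```

```text
t 16.95 [ 0.4906 -0.1205  0.0948] yawz -0.097 grip 0.0584 F [-0.1  0.4 -1. ]
wrist parcel_a_mid 0.91 [255. 263.] [ 0.4878 -0.1626  0.031 ]
wrist plate_centre 0.86 [339. 126.] [ 0.5515 -0.0643  0.043 ]
```

View pics/wrist7.png

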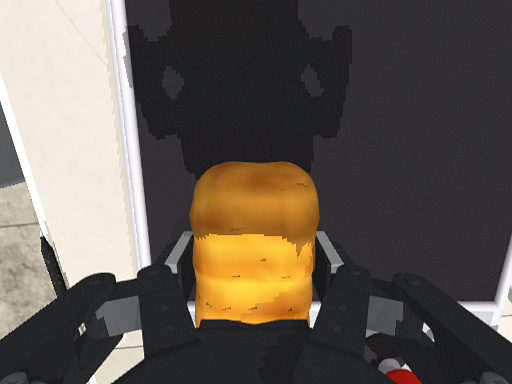

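The parcel is held straight at (255,245), over the plate's front-right quarter. I lower it and release.

Request:
play_rows([
  [-1,0,0,-0.02,0],
  [-1,0,0,-0.033,0],
  [-1,0,0,-0.033,0],
  [-1,0,0,-0.033,0],
  [1,0,0,-0.033,0],
  [1,0,0,-0.033,0],
  [1,0,0,-0.033,0],
  [1,0,0,-0.01,0],
  [1,0,0,0.03,0],
  [1,0,0,0.08,0],
])

```text
clock: 18.2
tcp_pos: [0.4881, -0.1212, 0.1745]
orientation: [0.077, 1.573, -0.078]
contact_force: [1.0, 1.0, 0.8]
grip_width: 0.0854
```

Request:
play_rows([
  [1,-0.011,0.05,0.02,0],
  [1,-0.022,0.1,0.04,0],
  [1,-0.033,0.15,0.06,0],
  [1,-0.044,0.2,0.08,0],
  [1,-0.055,0.25,0.1,0],
  [1,-0.06,0.3,0.12,0],
  [1,-0.06,0.35,0.14,0],
  [1,-0.06,0.395,0.14,0],
  [1,-0.06,0.395,0.14,0],
  [1,-0.06,0.395,0.14,0],
])

```text
clock: 19.2
tcp_pos: [0.4285, 0.2784, 0.3146]
orientation: [0.072, 1.569, -0.071]
contact_force: [-0.4, -0.7, -1.0]
grip_width: 0.0856
```

```bash
python3 parc.py 8; python3 parc.py 8 side;python3 parc.py 8 scene
```

```text
t 19.2 [0.4285 0.2784 0.3146] yawz -0.091 grip 0.0856
parcel px [306  56  45  77] c [540.1 365.3] LxW 99.7 58.9 jaw az -0.049 z [0.0471 0.0517] plateframe [-0.0569  0.4287]
parcel px [210  70  47  75] c [406.9 359.3] LxW 99.5 60.4 jaw az -0.208 z [0.047  0.0519] plateframe [-0.1888  0.4093]
t 19.25 [0.429  0.2752 0.3143] yawz -0.095 grip 0.0852
parcel px [273 118  27  22] c [407.6 354.3] LxW 98.8 61.2 jaw az -0.212 z [0.0471 0.0543] plateframe [-0.1877  0.4044]
parcel px [305 134  27  23] c [544.  357.8] LxW 97.5 60.0 jaw az 0.007 z [0.0478 0.0546] plateframe [-0.0523  0.4216]
parcel px [193 210  34  30] c [ 493.9 -127.9] LxW 97.0 59.4 jaw az -0.044 z [0.0826 0.0888] plateframe [-0.0532 -0.0666]
t 19.3 [0.4293 0.2733 0.3141] yawz -0.098 grip 0.0854
parcel px [156 165  31  19] c [537.  361.9] LxW 97.7 57.3 jaw az -0.007 z [0.0434 0.0511] plateframe [-0.0597  0.425 ]
parcel px [121 182  32  22] c [404.  355.4] LxW 97.7 58.2 jaw az -0.209 z [0.0438 0.0514] plateframe [-0.1913  0.4052]
parcel px [278 213  43  28] c [ 485.7 -127.7] LxW 98.1 58.2 jaw az -0.114 z [0.0801 0.086 ] plateframe [-0.0613 -0.0672]
```

View pics/side8.png

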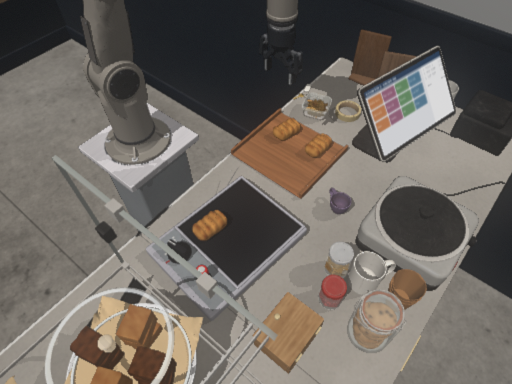

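The first parcel is on the plate, at plate frame about (-0.056,-0.066), and the other two haven't moved. Next is the parcel at (0.407,0.359).

Request:
play_rows([
  [1,-0.01,0.04,-0.02,-0.05],
  [1,-0.0225,0.0865,-0.06,-0.107],
  [1,-0.0225,0.0865,-0.11,-0.107],
  [1,-0.0225,0.0865,-0.16,-0.107],
  [1,-0.0225,0.0865,-0.205,-0.107],
  [1,-0.0225,0.0865,-0.245,-0.107],
  [1,-0.0225,0.0865,-0.275,-0.107],
  [1,-0.0225,0.0865,-0.289,-0.107],
  [1,-0.0225,0.0865,-0.289,-0.107],
  [-1,-0.0225,0.0865,-0.289,-0.107],
])

```text
clock: 20.35
tcp_pos: [0.4081, 0.3601, 0.0267]
orientation: [0.163, 1.563, -0.161]
contact_force: [-0.2, -0.0, 0.1]
grip_width: 0.073
```

Request:
play_rows([
  [-1,0,0,0,0],
  [-1,0,0,0,0],
  [-1,0,0,0,0],
  [-1,0,0,0,0],
])

```text
clock: 20.75
tcp_pos: [0.4081, 0.3609, 0.0276]
orientation: [0.164, 1.563, -0.159]
contact_force: [-0.9, -1.6, 6.6]
grip_width: 0.058
```

Request:
play_rows([
  [-1,0,0,0.04,0],
  [-1,0,0,0.085,0],
  [-1,0.01,-0.03,0.12,0.05],
  [-1,0.023,-0.08,0.13,0.105],
  [-1,0.036,-0.13,0.13,0.105],
  [-1,0.048,-0.18,0.13,0.105],
  [-1,0.06,-0.23,0.13,0.105],
  [-1,0.073,-0.28,0.13,0.105],
  [-1,0.086,-0.328,0.13,0.105],
  [-1,0.094,-0.362,0.13,0.105],
])

```text
clock: 21.75
tcp_pos: [0.5017, -0.0043, 0.1569]
orientation: [0.08, 1.567, -0.078]
contact_force: [1.7, -0.5, -0.4]
grip_width: 0.0578
```

Request:
play_rows([
  [-1,0,0,0,0],
  [-1,0,0,-0.03,0],
  [-1,0,0,-0.06,0],
])

```text
clock: 22.05
tcp_pos: [0.5024, -0.0015, 0.0964]
orientation: [0.081, 1.565, -0.077]
contact_force: [0.6, 0.7, -0.7]
grip_width: 0.0577
```

```bash
python3 look.py 9 wrist
```

```text
t 22.05 [ 0.5024 -0.0015  0.0964] yawz -0.101 grip 0.0577 F [ 0.6  0.7 -0.7]
```

View pics/wrist9.png

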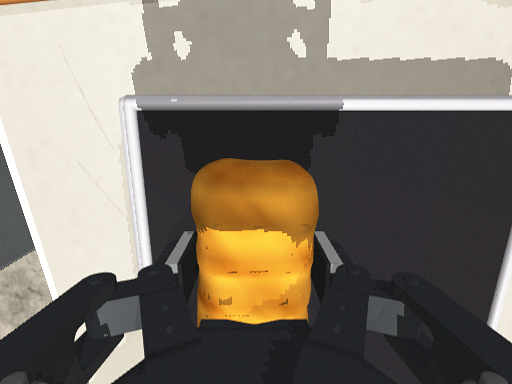

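The parcel is held straight at (255,240), inside the bead at the front-left. I lower it and release.

Request:
play_rows([
  [-1,0,0,-0.02,0],
  [-1,0,0,-0.033,0],
  [-1,0,0,-0.033,0],
  [-1,0,0,-0.033,0],
  [1,0,0,-0.033,0],
  [1,0,0,-0.033,0],
  [1,0,0,-0.033,0],
  [1,0,0,-0.01,0],
  [1,0,0,0.03,0],
  [1,0,0,0.08,0],
])

```text
clock: 23.3
tcp_pos: [0.4996, -0.002, 0.1755]
orientation: [0.078, 1.573, -0.08]
contact_force: [2.0, 1.8, 0.3]
grip_width: 0.0853
```

Request:
play_rows([
  [1,0.0,0.045,0.02,0],
  [1,0.0,0.09,0.04,0],
  [1,0.0,0.135,0.06,0],
  [1,0.0,0.18,0.08,0],
  [1,0.0,0.22,0.1,0],
  [1,0.0,0.26,0.12,0],
  [1,0.0,0.28,0.14,0],
  [1,0.0,0.28,0.14,0],
])

```text
clock: 24.1
tcp_pos: [0.5013, 0.2828, 0.3175]
orientation: [0.076, 1.566, -0.071]
contact_force: [0.6, 0.4, 0.4]
grip_width: 0.0856
```

```bash
python3 parc.py 10; python3 parc.py 10 side;python3 parc.py 10 scene
```

```text
t 24.1 [0.5013 0.2828 0.3175] yawz -0.094 grip 0.0856
parcel px [253  66  44  75] c [540.7 365. ] LxW 99.4 59.8 jaw az -0.043 z [0.0472 0.0517] plateframe [-0.0563  0.4285]
parcel px [252 312  35  11] c [504.7  43.4] LxW 55.2 11.4 jaw az 1.532 z [0.0705 0.0786] plateframe [-0.0597  0.1049]
t 24.15 [0.5011 0.2797 0.316 ] yawz -0.097 grip 0.0854
parcel px [305 134  27  23] c [542.9 358.2] LxW 97.5 60.1 jaw az -0.034 z [0.0474 0.054 ] plateframe [-0.0534  0.422 ]
parcel px [224 186  32  28] c [503.1  -6.5] LxW 98.2 60.3 jaw az -0.169 z [0.0823 0.0892] plateframe [-0.0562  0.0551]
parcel px [193 210  34  30] c [ 493.5 -127.3] LxW 97.7 58.3 jaw az -0.097 z [0.0828 0.0892] plateframe [-0.0537 -0.066 ]
t 24.2 [0.5009 0.2777 0.3151] yawz -0.1 grip 0.0853
parcel px [156 165  31  19] c [538.1 359.4] LxW 99.9 60.4 jaw az -0.057 z [0.0432 0.0509] plateframe [-0.0583  0.4226]
parcel px [242 197  39  24] c [497.8  -7.7] LxW 98.2 58.1 jaw az -0.114 z [0.0792 0.0868] plateframe [-0.0614  0.0534]
parcel px [278 213  43  28] c [ 487.2 -126.4] LxW 99.7 59.9 jaw az -0.133 z [0.08   0.0863] plateframe [-0.0599 -0.0657]
```

View pics/wrist10.png

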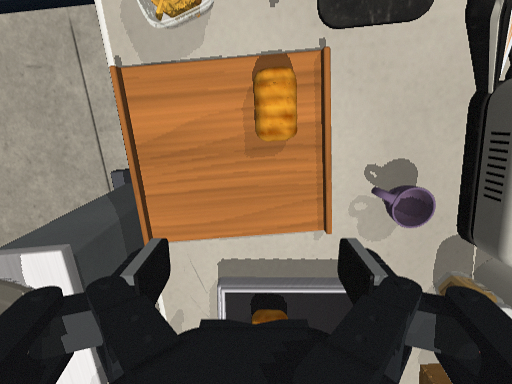

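Both placed parcels are on the plate, at about (-0.057,-0.066) and (-0.059,0.055) in the plate frame. The last one is at (275,104). I check its clearance to the tablet before reaching for it.

```bash
python3 - <<'E'
from h import *
for n in["scene","side"]:
    p=cam(n);w=cloud(p)
    for y in np.arange(.25,.7,.05):
        for zl,zh in [(.02,.1),(.1,.2),(.2,.35)]:
            m=(abs(w[...,1]-y)<.025)&(w[...,2]>zl)&(w[...,2]<zh)&(w[...,0]>.6)&(w[...,0]<1)
            if m.sum()>5: print(n,y.round(2),(zl,zh),"xmin",np.percentile(w[m][:,0],2).round(3))
print(r.get_obs()["joints"].round(2))
E
```

```text
scene 0.25 (0.02, 0.1) xmin 0.611
scene 0.25 (0.1, 0.2) xmin 0.833
scene 0.3 (0.02, 0.1) xmin 0.611
scene 0.3 (0.1, 0.2) xmin 0.834
scene 0.35 (0.02, 0.1) xmin 0.612
scene 0.35 (0.1, 0.2) xmin 0.701
scene 0.35 (0.2, 0.35) xmin 0.664
scene 0.4 (0.02, 0.1) xmin 0.612
scene 0.4 (0.1, 0.2) xmin 0.699
scene 0.4 (0.2, 0.35) xmin 0.622
scene 0.45 (0.1, 0.2) xmin 0.71
scene 0.45 (0.2, 0.35) xmin 0.63
scene 0.5 (0.02, 0.1) xmin 0.665
scene 0.5 (0.1, 0.2) xmin 0.694
scene 0.5 (0.2, 0.35) xmin 0.652
scene 0.55 (0.02, 0.1) xmin 0.635
scene 0.55 (0.1, 0.2) xmin 0.646
scene 0.55 (0.2, 0.35) xmin 0.682
scene 0.6 (0.02, 0.1) xmin 0.638
scene 0.6 (0.1, 0.2) xmin 0.645
scene 0.6 (0.2, 0.35) xmin 0.671
scene 0.65 (0.2, 0.35) xmin 0.68
side 0.25 (0.02, 0.1) xmin 0.613
side 0.25 (0.1, 0.2) xmin 0.838
side 0.3 (0.02, 0.1) xmin 0.612
side 0.3 (0.1, 0.2) xmin 0.837
side 0.35 (0.02, 0.1) xmin 0.614
side 0.35 (0.1, 0.2) xmin 0.713
side 0.35 (0.2, 0.35) xmin 0.672
side 0.4 (0.02, 0.1) xmin 0.615
side 0.4 (0.1, 0.2) xmin 0.722
side 0.4 (0.2, 0.35) xmin 0.631
side 0.45 (0.02, 0.1) xmin 0.617
side 0.45 (0.1, 0.2) xmin 0.736
side 0.45 (0.2, 0.35) xmin 0.644
side 0.5 (0.1, 0.2) xmin 0.747
side 0.5 (0.2, 0.35) xmin 0.656
side 0.55 (0.1, 0.2) xmin 0.761
side 0.55 (0.2, 0.35) xmin 0.669
side 0.6 (0.1, 0.2) xmin 0.773
side 0.6 (0.2, 0.35) xmin 0.681
side 0.65 (0.1, 0.2) xmin 0.784
side 0.65 (0.2, 0.35) xmin 0.693
[-1.23  0.3   0.78  1.75 -0.22  1.19 -0.49]
```

The tablet's nearest corner is at about (0.622,0.39), z 0.2–0.3, so about 8 cm from the tool axis. I grasp slightly nearer the parcel's front end and approach in stages.

Request:
play_rows([
  [1,0,0,-0.045,0.02],
  [1,0,0,-0.09,0.04],
  [1,0.01,0.01,-0.135,0.05],
  [1,0.02,0.03,-0.17,0.05],
  [1,0.03,0.05,-0.2,0.05],
  [1,0.04,0.07,-0.215,0.05],
  [1,0.04,0.07,-0.215,0.05],
])

```text
clock: 25.05
tcp_pos: [0.54, 0.349, 0.0968]
orientation: [0.036, 1.574, -0.04]
contact_force: [0.0, 0.3, 0.1]
grip_width: 0.0853
```

```bash
python3 parc.py 11; python3 - <<'E'
from h import *
p=cam("side");im=p["pixels"][20:200,200:440];cv2.imwrite("pics/side11.png",cv2.resize(im,(800,600),interpolation=cv2.INTER_CUBIC))
p=cam("scene");im=p["pixels"][50:260,60:340];cv2.imwrite("pics/scene11.png",cv2.resize(im,(800,600),interpolation=cv2.INTER_CUBIC))
E
```

```text
t 25.05 [0.54   0.349  0.0968] yawz -0.049 grip 0.0853
parcel px [210 118  88 136] c [541.1 366.2] LxW 98.1 60.1 jaw az -0.037 z [0.0474 0.0516] plateframe [-0.056   0.4297]
```

View pics/side11.png

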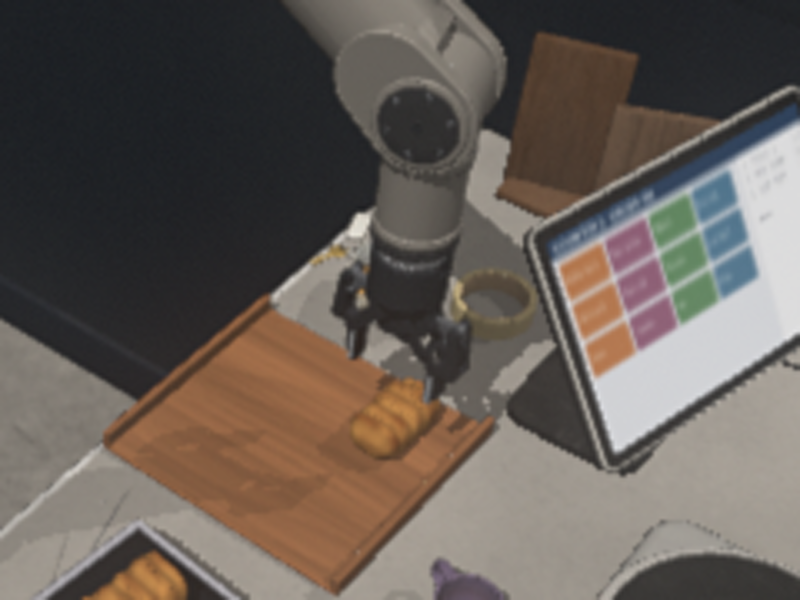

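View pics/scene11.png

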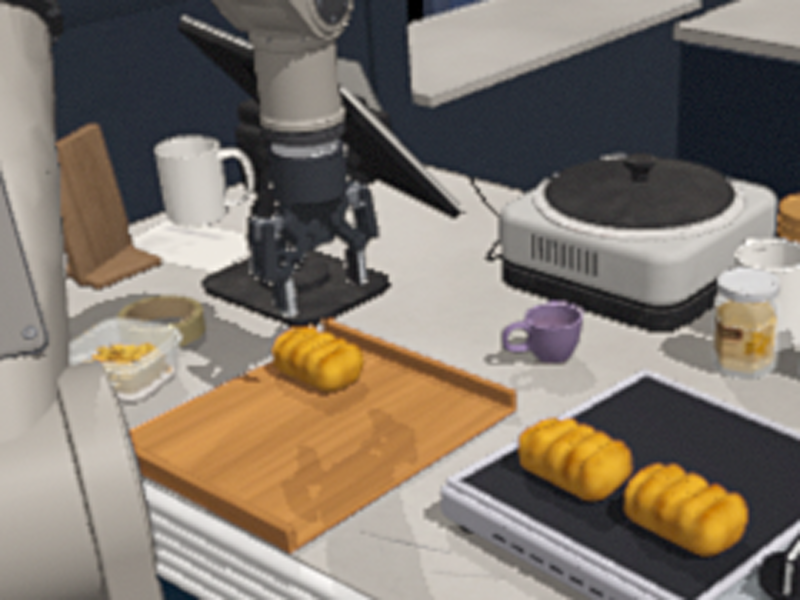

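```bash
python3 - <<'E'
from h import *
for n in["scene","side"]:
    p=cam(n);w=cloud(p)
    for z in np.arange(.12,.56,.04):
        m=(abs(w[...,2]-z)<.02)&(np.hypot(w[...,0]-.54,w[...,1]-.349)<.11)
        if m.sum()>5: q=w[m];print(n,z.round(2),m.sum(),"x",np.percentile(q[:,0],[1,99]).round(3),"y",np.percentile(q[:,1],[1,99]).round(3))
E
```

```text
scene 0.12 163 x [0.484 0.597] y [0.331 0.357]
scene 0.16 426 x [0.467 0.614] y [0.327 0.362]
scene 0.2 473 x [0.47  0.609] y [0.324 0.36 ]
scene 0.24 389 x [0.502 0.565] y [0.307 0.366]
scene 0.28 437 x [0.502 0.642] y [0.305 0.388]
scene 0.32 425 x [0.502 0.564] y [0.306 0.364]
scene 0.36 480 x [0.501 0.566] y [0.303 0.369]
scene 0.4 593 x [0.472 0.592] y [0.289 0.375]
scene 0.44 791 x [0.437 0.587] y [0.285 0.367]
scene 0.48 409 x [0.445 0.559] y [0.279 0.307]
scene 0.52 86 x [0.455 0.5  ] y [0.279 0.307]
side 0.12 81 x [0.487 0.6  ] y [0.331 0.357]
side 0.16 251 x [0.471 0.616] y [0.326 0.358]
side 0.2 326 x [0.474 0.613] y [0.324 0.358]
side 0.24 242 x [0.515 0.581] y [0.307 0.355]
side 0.28 312 x [0.512 0.643] y [0.305 0.397]
side 0.32 333 x [0.513 0.633] y [0.305 0.394]
side 0.36 284 x [0.516 0.582] y [0.302 0.356]
side 0.4 373 x [0.502 0.595] y [0.29  0.384]
side 0.44 903 x [0.478 0.595] y [0.285 0.393]
side 0.48 1010 x [0.456 0.569] y [0.279 0.386]
side 0.52 594 x [0.455 0.516] y [0.278 0.347]
side 0.56 24 x [0.451 0.471] y [0.284 0.307]
```

Clear: lowered by 7 cm, the wrist housing stays above and inboard of the tablet edge.

Request:
play_rows([
  [1,0.001,0,-0.03,0],
  [1,0.001,0,-0.055,0],
  [1,0.001,0,-0.071,0],
  [1,0.001,0,-0.071,0],
  [-1,0.001,0,-0.071,0],
  [-1,0.001,0,-0.071,0],
  [-1,0.001,0,-0.071,0],
  [-1,0.001,0,-0.071,0],
  [-1,0.001,0,-0.071,0],
])

```text
clock: 26.2
tcp_pos: [0.5429, 0.3486, 0.031]
orientation: [0.041, 1.569, -0.038]
contact_force: [-0.5, -0.4, 7.0]
grip_width: 0.0577
```

Request:
play_rows([
  [-1,0,0,0.04,0],
  [-1,-0.005,-0.01,0.08,0],
  [-1,-0.01,-0.04,0.11,0],
  [-1,0.0,-0.085,0.12,-0.05],
  [-1,0.012,-0.135,0.12,-0.05],
  [-1,0.024,-0.185,0.12,-0.05],
  [-1,0.036,-0.23,0.12,-0.05],
  [-1,0.048,-0.28,0.12,-0.05],
  [-1,0.06,-0.325,0.12,-0.05],
  [-1,0.072,-0.37,0.12,-0.05],
])

```text
clock: 27.2
tcp_pos: [0.6144, -0.024, 0.1501]
orientation: [0.079, 1.568, -0.079]
contact_force: [1.4, 0.6, -1.0]
grip_width: 0.0577
```

Request:
play_rows([
  [-1,0.0,-0.008,0,0],
  [-1,0.0,-0.008,-0.02,0],
  [-1,0.0,-0.008,-0.05,0],
])

```text
clock: 27.5
tcp_pos: [0.6158, -0.0305, 0.1009]
orientation: [0.08, 1.564, -0.079]
contact_force: [0.2, 0.9, -1.6]
grip_width: 0.0576
```

```bash
python3 look.py 12 wrist
```

```text
t 27.5 [ 0.6158 -0.0305  0.1009] yawz -0.101 grip 0.0576 F [ 0.2  0.9 -1.6]
wrist dial_grip 0.68 [255. 222.] [ 0.6177 -0.0226  0.08  ]
wrist parcel_a_mid 0.64 [ 93. 360.] [ 0.4604 -0.1567  0.031 ]
```

View pics/wrist12.png

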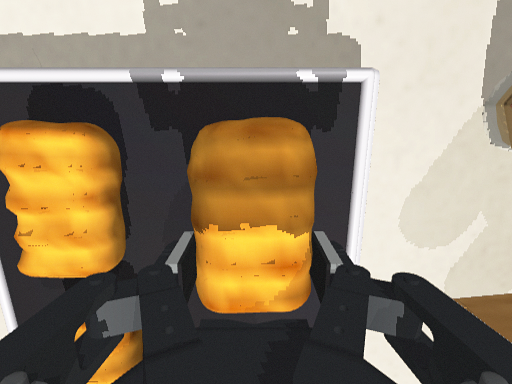

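The held parcel at (253,215) sits between its neighbour at (65,200) and the back bead. I lower it by 34 mm and release.

Request:
play_rows([
  [-1,0,0,-0.02,0],
  [-1,0,0,-0.034,0],
  [-1,0,0,-0.034,0],
  [-1,0,0,-0.034,0],
  [1,0,0,-0.034,0],
  [1,0,0,-0.034,0],
  [1,0,0,-0.034,0],
  [1,0,0,-0.01,0],
  [1,0,0,0.03,0],
  [1,0,0,0.08,0],
])

```text
clock: 28.75
tcp_pos: [0.6126, -0.0297, 0.1791]
orientation: [0.078, 1.573, -0.079]
contact_force: [1.7, 1.1, -0.2]
grip_width: 0.0851
```

Request:
play_rows([
  [1,-0.03,-0.04,0.04,0],
  [1,-0.06,-0.07,0.08,0],
  [1,-0.06,-0.09,0.12,0],
  [1,-0.06,-0.09,0.14,0],
  [1,-0.06,-0.09,0.14,0],
  [1,-0.06,-0.09,0.14,0],
])

```text
clock: 29.35
tcp_pos: [0.5541, -0.1198, 0.3199]
orientation: [0.08, 1.568, -0.078]
contact_force: [1.4, -0.0, -0.7]
grip_width: 0.0856
```

```bash
python3 parc.py 13; python3 parc.py 13 side;python3 parc.py 13 scene; python3 - <<'E'
from h import *
p=cam("wrist");w=cloud(p)
for l in["cutout_grip"]:
  for d in r.outline_of(p,l)[:1]:
    q=w[d["mask"]]; z=np.nanpercentile(q[:,2],90); t=q[q[:,2]>z-.006]; print(l,d["conf"],z,np.nanmedian(t,0), cv2.minAreaRect((t[:,:2]*1000).astype(np.float32)))
m=(w[...,2]>.075)&(w[...,2]<.12)&(np.hypot(w[...,0]-.48,w[...,1]+.24)<.05)
q=w[m];print(len(q),np.median(q,0),cv2.minAreaRect((q[:,:2]*1000).astype(np.float32)))
E
```

```text
t 29.35 [ 0.5541 -0.1198  0.3199] yawz -0.1 grip 0.0856
parcel px [269  37  49  85] c [615.3 -13.1] LxW 98.9 60.3 jaw az -0.101 z [0.0822 0.0868] plateframe [0.0561 0.0598]
parcel px [178  38  50  86] c [502.   -3.9] LxW 99.9 59.8 jaw az -0.134 z [0.0819 0.0872] plateframe [-0.0576  0.0576]
parcel px [185 139  45  71] c [ 490.9 -122.8] LxW 98.0 59.8 jaw az -0.096 z [0.082  0.0865] plateframe [-0.0567 -0.0619]
t 29.4 [ 0.5537 -0.1191  0.3187] yawz -0.099 grip 0.0853
parcel px [224 186  32  28] c [504.7  -6.9] LxW 98.6 59.3 jaw az -0.14 z [0.0823 0.089 ] plateframe [-0.0546  0.0549]
parcel px [251 208  33  30] c [618.  -16.3] LxW 98.3 60.5 jaw az -0.106 z [0.083  0.0891] plateframe [0.059  0.0569]
parcel px [193 210  34  30] c [ 493.3 -127.8] LxW 96.3 59.8 jaw az -0.064 z [0.0827 0.0888] plateframe [-0.0538 -0.0665]
t 29.45 [ 0.5535 -0.1188  0.3181] yawz -0.099 grip 0.0855
parcel px [272 180  37  23] c [612.2 -18.1] LxW 95.7 58.5 jaw az -0.074 z [0.0787 0.0863] plateframe [0.0535 0.0546]
parcel px [242 197  39  24] c [497.1  -6.4] LxW 98.6 57.0 jaw az -0.089 z [0.079 0.087] plateframe [-0.0622  0.0546]
parcel px [278 213  43  28] c [ 484.8 -126.4] LxW 99.9 57.8 jaw az -0.064 z [0.0798 0.0865] plateframe [-0.0623 -0.066 ]
cutout_grip 0.8 0.09706160375490297 [ 0.58319039 -0.24561945  0.09585302] ((583.5604858398438, -247.2303009033203), (29.17926025390625, 30.531648635864258), 49.02469253540039)
617 [ 0.47999793 -0.23414018  0.08811363] ((478.4842834472656, -237.02755737304688), (62.678062438964844, 17.466594696044922), 7.121156215667725)
```

View pics/wrist13.png

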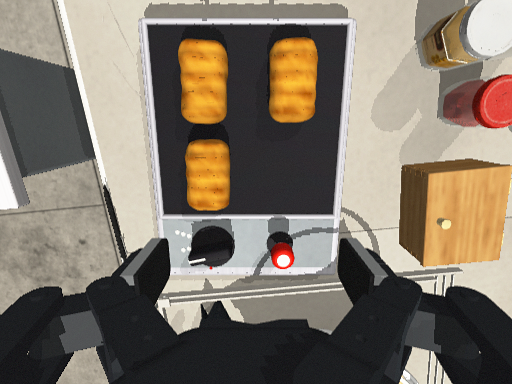

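View pics/scene13.png

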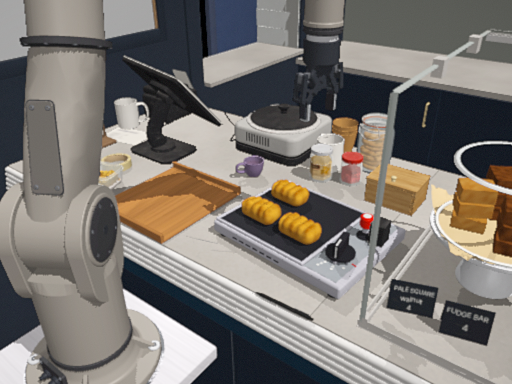

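All three parcels lie on the plate, the dial is at two dots and pushed in, and the knob is out. With the fingers shut, I go above the knob and push it home.

Request:
play_rows([
  [-1,0.01,-0.045,-0.01,0],
  [-1,0.02,-0.09,-0.03,0],
  [-1,0.0305,-0.1305,-0.05,0],
  [-1,0.0305,-0.1305,-0.1,0],
  [-1,0.0305,-0.1305,-0.145,0],
  [-1,0.0305,-0.1305,-0.18,0],
  [-1,0.0305,-0.1305,-0.19,0],
  [-1,0.0305,-0.1305,-0.19,0],
])

```text
clock: 30.4
tcp_pos: [0.5836, -0.2498, 0.1277]
orientation: [0.079, 1.573, -0.078]
contact_force: [0.3, -0.5, 0.4]
grip_width: -0.0
```

```bash
python3 look.py 14 wrist
```

```text
t 30.4 [ 0.5836 -0.2498  0.1277] yawz -0.1 grip -0.0 F [ 0.3 -0.5  0.4]
wrist dial_grip 0.86 [101. 215.] [ 0.4808 -0.2365  0.08  ]
wrist parcel_a_mid 0.58 [84. 37.] [ 0.4712 -0.1141  0.031 ]
```

View pics/wrist14.png

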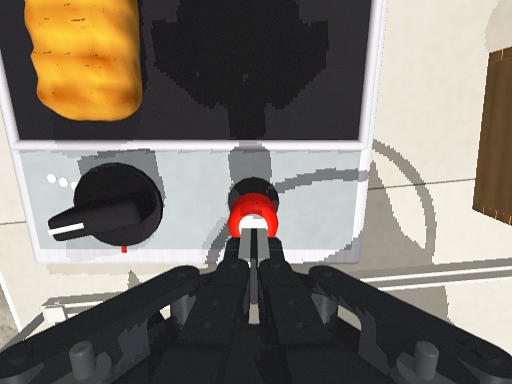

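The shut fingers are directly over the knob at (253,215). I push down.

Request:
play_rows([
  [-1,0,0,-0.015,0],
  [-1,0,0,-0.025,0],
  [-1,0,0,-0.03,0],
  [-1,0,0,-0.034,0],
  [-1,0,0,-0.038,0],
  [-1,0,0,-0.041,0],
  [-1,0,0,-0.041,0],
  [-1,0,0,-0.041,0],
])

```text
clock: 31.45
tcp_pos: [0.5845, -0.2505, 0.09]
orientation: [0.08, 1.569, -0.078]
contact_force: [-4.6, 2.4, 14.8]
grip_width: -0.0003
```

TCP z is 0.090 with 15 N of resistance, so the knob is home. I rise away and verify.

Request:
play_rows([
  [-1,0,0,0.03,0],
  [-1,0,0,0.07,0],
  [-1,-0.01,0.03,0.12,0],
  [-1,-0.03,0.08,0.17,0],
  [-1,-0.03,0.12,0.22,0],
  [-1,-0.03,0.12,0.23,0],
  [-1,-0.03,0.12,0.23,0],
])

```text
clock: 32.15
tcp_pos: [0.5571, -0.127, 0.3231]
orientation: [0.076, 1.562, -0.072]
contact_force: [0.1, 0.1, 0.2]
grip_width: 0.0001
```

```bash
python3 parc.py 15; python3 parc.py 15 side; python3 - <<'E'
from h import *
p=cam("wrist");w=cloud(p)
for l,c in [("knob",(.584,-.25)),("dial",(.48,-.238))]:
    m=(w[...,2]>.06)&(w[...,2]<.12)&(np.hypot(w[...,0]-c[0],w[...,1]-c[1])<.045)
    q=w[m];print(l,np.percentile(q[:,2],90).round(4)); t=q[q[:,2]>.075];print(cv2.minAreaRect((t[:,:2]*1000).astype(np.float32)))
for d in r.pinpoint(cam("scene"),"purple_cup")[:1]: 
    p=cam("scene");print(onplane(p,d["position"][0]*512,d["position"][1]*384,0))
E
```

```text
t 32.15 [ 0.5571 -0.127   0.3231] yawz -0.095 grip 0.0001
parcel px [265  32  49  85] c [615.6 -12.7] LxW 99.3 60.1 jaw az -0.099 z [0.0822 0.0868] plateframe [0.0563 0.0602]
parcel px [175  33  50  85] c [503.   -3.5] LxW 98.9 60.3 jaw az -0.095 z [0.0819 0.0872] plateframe [-0.0566  0.0581]
parcel px [181 134  46  71] c [ 490.8 -123. ] LxW 97.7 60.1 jaw az -0.1 z [0.082  0.0866] plateframe [-0.0568 -0.062 ]
t 32.2 [ 0.5562 -0.1282  0.3212] yawz -0.096 grip 0.0002
parcel px [224 186  32  28] c [505.2  -7.6] LxW 96.5 58.6 jaw az -0.096 z [0.0826 0.0895] plateframe [-0.0541  0.0543]
parcel px [251 208  33  30] c [617.6 -16.2] LxW 99.3 59.8 jaw az -0.075 z [0.0827 0.0888] plateframe [0.0587 0.057 ]
parcel px [193 210  34  30] c [ 492.2 -126.7] LxW 98.9 61.6 jaw az -0.138 z [0.0823 0.0887] plateframe [-0.0549 -0.0656]
knob 0.0815
((591.6068115234375, -245.33621215820312), (13.950901985168457, 29.866222381591797), 12.3604154586792)
dial 0.0895
((478.54498291015625, -237.40447998046875), (60.98681640625, 17.586551666259766), 7.443028926849365)
[0.73497869 0.20391    0.        ]
```

View pics/wrist15.png

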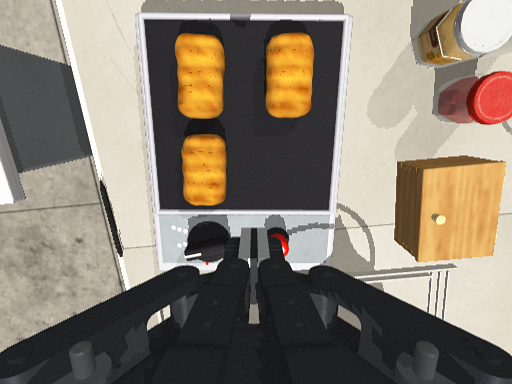

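All three parcels sit at (200,75), (290,75) and (204,170) inside the plate. The knob top is at 0.0815 m, which is home, and the dial is at 1.34 rad. Handing in.

```bash
python3 -c "
from bench import r
print(r.hand_in())"
```

```text
the job is handed in; nothing more can be done
None
```

The job is done and handed in at about 32 s of the 208 s allowed; `hand_in` reports no verdict, so the result below is from my own last checks.

I pulled the red knob out to its detent, then pulled the dial out, turned it to two dots and pushed it back in. All three parcels on the board went onto the plate, and then I pushed the red knob home.

Last checks before handing in:
- **Parcels:** they lie flat at about (-57, -62), (-57, +58) and (+56, +60) mm in the plate's frame, at the plate's angle to within about 0.04 rad. Their tops are 87 mm above the counter.
- **Dial:** about 1.34 rad and pushed in (bar top 89 mm above the counter).
- **Red knob:** home, with its top 81.5 mm above the counter (82 mm expected).
- **Purple cup:** within a few mm of where it started.
- **Robot:** clear of everything, with the tool about 0.32 m above the counter.

The cameras differed by up to about 8 mm on the parcel positions, well inside the limits. The parcel network usually found only one of the three, so I measured the parcels from depth and colour instead. I noticed no parcel being knocked aside and no slackening of the grip.

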